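# Tip the toppled oil tin out of its slot and stand it on the drip plate

### The job

The flat oil tin has toppled into the slot of the grey steel block, where no finger fits beside it. Press its foot end down into the well so that it tips up and stays leaning by itself with the cap end out of the slot, then take it out and set it gently upright, cap up, on the middle of the square drip plate and let go. Leave the other things on the bench where they are.

Things in the scene. Friction and masses are not known exactly. Their poses are not given: they have to be found in the camera images.
- tin: Flat oil tin: closed bare-metal box can, 180 long, 50 wide, 36 mm thick, round black cap (24 mm dia, 12 mm high) on its head end; 0.25-0.5 kg. Origin: centre of the foot end (no cap). Own z runs foot to cap, y across the 50 mm width, x across the 36 mm. Starts lying in the slot, cap towards the robot, x up, upper face flush with the wall tops (not grippable).
- tin_head (a point): Middle of the tin's flat head end, at the root of the cap, 180 mm along the tin's z from its origin. The tin's centre of mass is 89 mm from here. Once the tin is tipped up this end stands clear above the slot's walls, towards the robot, and can be gripped there across the 50 mm width.
- rack: Grey slotted steel block fixed to the bench, 227 long, 69 wide, 100 mm high, open on top. Origin: on the bench, midway across, below the step in the slot floor. Own x runs along the slot, away from the robot, to the tin's foot end; z up. Slot 57 mm wide, from x = -113 to +102 mm. Slot floor at z = 64 mm for x below 0; beyond it a well, floor at z = 4 mm (13 mm from x = 73 on).
- rack_step (a point): Middle of the step edge in the slot floor: on the block's axis, 64 mm above the bench. The tin rests on the floor on the robot's side of it; its foot end overhangs the well by about 83 mm. A light press (about 1 N) near the foot end rocks the tin about this edge.
- rack_press (a point): Point on the block's axis 67 mm beyond the step, level with the wall tops (100 mm): the place to press on the tin's foot end. After 35 to 40 mm of travel the tin falls over by itself, foot on the well floor, and stays leaning 33 to 48 degrees from level, cap end up.
- plate: Square flat dark steel drip plate fixed to the bench, 120 x 120 mm, 4 mm thick; left or right of the block. Origin: centre of its underside on the bench; z up, top face at z = 4 mm.
- jar: Bystander: closed glass jar with a steel lid, 60 mm diameter, 100 mm tall, standing between the slotted block and the plate. Origin: centre of its underside.
- collar: Bystander: thick steel ring lying flat, 60 mm outside diameter, 30 mm high. Origin: centre of its underside.
- wrench: Bystander: flat steel wrench, 150 mm long, lying on the bench between block and plate on the robot's side. Origin: near the handle's middle.
- mug: Bystander: white mug, 76 mm diameter, 85 mm tall, standing just beyond the plate. Origin: centre of its underside.
- can: Bystander: plain round steel can, 72 mm diameter, 100 mm tall, standing just beyond the slotted block. Origin: centre of its underside.
- hammer: Bystander: hammer with wooden handle, 260 mm long, lying at the left (+y) of the work area. Origin: near the handle's middle.
- brush: Bystander: brush with dark wooden handle, 220 mm long, lying at the right (-y) of the work area. Origin: near the handle's middle.
Things that resemble listed ones, but are neither listed nor needed, are in the scene too. Several things have the shape of the tin; the one meant has the colours described above. Leave any turquoise look-alike of the rack alone.

How it is judged:
On the way:
1. the tin leans in the slot with its foot down in the well and its cap end raised, and nothing of the gripper touches it (angle between tin's own z axis and vertical between 0.6 and 1.05 rad and z of tin in the frame of rack below 0.035 m and contact force between the fingers and tin below 0.2 N), for 0.2 s.
At the end, for the whole second after the job is handed in: The tin stands upright (within 4.6 degrees), cap up, with its foot on the drip plate and the middle of its foot within 35 mm of the plate's centre, at rest and released (angle between tin's own z axis and vertical below 0.08 rad and horizontal distance between tin and plate below 0.035 m and height (world z) of tin between 0 and 0.01 m and linear speed of tin below 0.02 m/s and angular speed of tin below 0.1 rad/s); the robot touches nothing.
It fails at once if a bystander (jar, collar, wrench, mug, can, hammer or brush) is moved by more than 25 mm (distance of any of jar, collar, wrench, mug, can, hammer, brush from where it was at the start of the episode above 0.025 m).
It fails at once if the tin is set down hard: more than 60 N between tin and plate (contact force between tin and plate above 60 N).
It also fails if it takes over 51 s, if anything falls off the work surface, if the arm or the gripper's body presses on something with over 40 N, if the wrist force passes 120 N, or if a joint passes its speed limit or range.

### The arm

A 6-joint arm with a two-finger parallel gripper is mounted at the origin on the work surface. World frame = base frame: x ahead of the robot, y to its left, z up, the work surface at z = 0. Lengths are in m, angles in rad, forces in N, time in s.
With the tool pointing down it reaches from about 0.35 to 0.8 m from the base axis. Payload 7.3 kg.
Tool frame: the origin (TCP) lies on the centre line of the jaws, within the pads' length; the fingertips stand 19 mm ahead of it and the grasp point (between the pads) is the TCP; x points along the fingers, y is the direction in which the jaws open and shut, and the axes are right-handed (so a half turn about x gives the same grasp; the last joint's range is limited). The gripper opens to 85 mm and grips with 20 to 120 N. Pads are 22 mm wide; open, the fingers measure 114 mm over their backs; the gripper's body (76 mm by 85 mm) begins 54 mm behind the grasp point. The pads swing forward as they close: fully open they stand 13 mm farther back than shut.
Start: joints at [1.173, 0.342, 1.524, -0, 1.275, -0.146], TCP at [0.131, 0.508, 0.25] pointing down, gripper open.
Joint ranges: [-2.53, 2.53], [-0.77, 2.02], [0.04, 2.7], [-1, 4.14], [0.28, 2.66], [-3.11, 3.11]. Speed limits (rad/s): [2.57, 2.57, 3.14, 3.14, 3.14, 3.14].

### API

Orientations are given as a unit quaternion [x, y, z, w].
In Python, from workcell import arm gives the robot as it stands. The module is installed in compiled form; this text tells all that it offers.
- The arm moves only by the tool carry_out, never from a script. Its argument "targets" is a list of rows, each a list of 7 numbers: the turn, a rotation vector about the tool's x, y, z in rad, then the shift along the tool's x, y, z in cm, then the closure in counts, from 0 (fully open) to 255 (shut). A call has 1 to 10 rows; each row is the pose to reach, as a shift and turn from the pose commanded when the call began, along the tool's axes at that moment; what a row does not reach only later rows make up. A row lasts 1/12 s, in which the tool goes at most 41.7 mm and 7.16 degrees, less where a joint would pass 70% of its speed; a pose out of reach is approached as far as the arm can. A call with a gripper value outside its range is refused whole. The fingers move at their own pace and stop on an object; "squeeze" is the grip in N (left out, the last holds). Time passes only in rows, so rows that repeat a pose let the fingers close. It gives the time, the measured TCP pose, the force and the opening at its end, in the units of the state.
- arm.state(): the state, without advancing time (a new reading comes with each control period).
- arm.snapshot(name): name is "scene" or "top" or "wrist"; returns a dict with "color" (400x640x3 uint8, red, green, blue), "mtx" (3x3 intrinsics, pixels), "T" (4x4, takes a point from camera to world coordinates). Camera axes: x right, y down, z forward; pixel columns grow to the right and rows downward; lengths in m; the calibration is good to about 2 mm. A picture is of the moment at which its call begins. There is no depth.
- arm.close_job(): hands the job in, once; it reports no verdict.
Trained networks look in a picture, given as the dict that the camera call returned (one of the last four; its "shot" number tells which), for a name from the list of things; names that differ only in an ending like _2 or _b are one class to them, and where a whole thing is asked for, a point or a joint stands for the part that bears it (a point fixed in the world has none). Each returns a list of dicts, best first, with "conf" (0 to 1); they miss things now and then, are a little off and sometimes report something else, mostly with a low value. They report only what shows in the picture. A call takes as long as a camera call. They do not tell look-alikes from the thing itself.
- arm.find_in(query, picture): "bbox" ([centre column, centre row, width, height] in pixels, round what is visible of it).
The state is a dict: "t": time; "joint_positions": joint angles; "joint_velocities": joint speeds; "tau": joint torques, N m; "eef_pos": TCP position; "ee_rot": TCP orientation; "ft_force": force on the tool from outside, world axes, zero at the start; "wrist_torque": the same for the moment, N m; "finger_gap": finger opening in m.
Only numpy, scipy, OpenCV 4.12 (cv2) and the standard library are available. Lean on these libraries where they do the work, as an engineer would, in place of code of your own. Each camera call takes 0.05 s, during which the arm holds its last target.

## Working session

There is one attempt and no reset: what is moved stays moved. The work goes in short steps, Python scripts to look and compute and a tool call to move; the robot and the scene stay as the last step left them, time stands still between calls to the robot, and variables do not carry over. Pictures are saved under pics/ and viewed, and the job is handed in when it is done.

Besides the shell and the picture viewer there is one more tool, called after ">>>" by a JSON object that holds its "op" and its "data". carry_out: Moves the arm, as the interface text tells. Its arguments: {"type":"object","properties":{"targets":{"type":"array","items":{"type":"array","items":{"type":"number"}}},"squeeze":{"type":"number"}},"required":["targets"]}

```bash
mkdir -p pics
cat > h.py <<'E'
import numpy as np,cv2
from scipy.spatial.transform import Rotation as R
from workcell import arm
def save(s,n): cv2.imwrite('pics/'+n,cv2.cvtColor(s["color"],cv2.COLOR_RGB2BGR))
def ray(s,u,v):
    K=np.array(s["mtx"]);T=np.array(s["T"]);d=T[:3,:3]@np.linalg.solve(K,[u,v,1.]);return T[:3,3],d
def atz(s,u,v,z):
    o,d=ray(s,u,v);return o+d*(z-o[2])/d[2]
def proj(s,p):
    K=np.array(s["mtx"]);T=np.array(s["T"]);c=T[:3,:3].T@(np.asarray(p)-T[:3,3]);q=K@c;return q[:2]/q[2]
E
python3 - <<'E'
from h import *
np.set_printoptions(precision=3,suppress=True)
print(arm.state())
for n in ["scene","top"]:
    s=arm.snapshot(n);save(s,n+'0.png');print(n,s["T"],s["mtx"])
    for q in ["tin","rack","plate","jar","collar","wrench","mug","can"]:
        print(q,[(np.round(d["bbox"]).tolist(),round(d["conf"],2)) for d in arm.find_in(q,s)][:4])
E
```

```text
{'t': 0.0, 'joint_positions': array([ 1.173,  0.343,  1.525,  0.   ,  1.275, -0.146]), 'joint_velocities': array([-0.001,  0.001,  0.   , -0.   , -0.   ,  0.   ]), 'tau': array([  0.001, -43.368, -24.602,  -0.   ,   0.008,  -0.   ]), 'eef_pos': array([0.131, 0.508, 0.25 ]), 'ee_rot': array([ 0.088,  0.702, -0.089,  0.701]), 'ft_force': array([0.264, 0.172, 1.206]), 'wrist_torque': array([ 0.06 , -0.033, -0.001]), 'finger_gap': 0.08561023463104314}
scene [[ 0.683  0.506 -0.527  1.263]
 [ 0.731 -0.485  0.48  -0.638]
 [-0.013 -0.713 -0.701  1.017]
 [ 0.     0.     0.     1.   ]] [[499.056   0.    320.739]
 [  0.    499.056 210.413]
 [  0.      0.      1.   ]]
tin [([165.0, 237.0, 31.0, 51.0], 0.9), ([269.0, 241.0, 42.0, 58.0], 0.66)]
rack [([326.0, 142.0, 49.0, 70.0], 0.93), ([268.0, 249.0, 52.0, 90.0], 0.67)]
plate [([360.0, 202.0, 58.0, 42.0], 0.96)]
jar [([366.0, 251.0, 27.0, 40.0], 0.63), ([268.0, 241.0, 41.0, 58.0], 0.54), ([180.0, 307.0, 56.0, 68.0], 0.44)]
collar [([330.0, 234.0, 22.0, 21.0], 0.78)]
wrench [([293.0, 210.0, 41.0, 19.0], 0.63), ([178.0, 307.0, 53.0, 67.0], 0.26)]
mug [([392.0, 221.0, 29.0, 37.0], 0.84)]
can [([288.0, 305.0, 36.0, 47.0], 0.91)]
top [[-0.102 -0.967  0.235  0.261]
 [-0.995  0.1   -0.022  0.028]
 [-0.002 -0.236 -0.972  1.33 ]
 [ 0.     0.     0.     1.   ]] [[400.176   0.    324.218]
 [  0.    400.176 199.057]
 [  0.      0.      1.   ]]
tin [([432.0, 279.0, 31.0, 61.0], 0.89), ([378.0, 203.0, 27.0, 61.0], 0.85)]
rack [([251.0, 290.0, 45.0, 80.0], 0.7), ([377.0, 202.0, 38.0, 76.0], 0.57)]
plate [([327.0, 241.0, 19.0, 40.0], 0.24)]
jar [([319.0, 158.0, 17.0, 25.0], 0.91), ([392.0, 152.0, 24.0, 30.0], 0.6)]
collar [([324.0, 197.0, 16.0, 18.0], 0.47)]
wrench [([327.0, 238.0, 19.0, 40.0], 0.6)]
mug [([272.0, 171.0, 36.0, 28.0], 0.6)]
can [([392.0, 150.0, 21.0, 31.0], 0.63)]
```

Run:
```python
import cv2
for n in ["scene","top"]:
    i=cv2.imread(f'pics/{n}0.png'); 
    c=i[100:360,120:460] if n=="scene" else i[100:350,190:490]
    f=800/c.shape[1]; f=min(f,600/c.shape[0])
    cv2.imwrite(f'pics/{n}0c.png',cv2.resize(c,None,fx=f,fy=f,interpolation=cv2.INTER_CUBIC)); print(f)
```

```text
2.3076923076923075
2.4
```

View pics/scene0c.png

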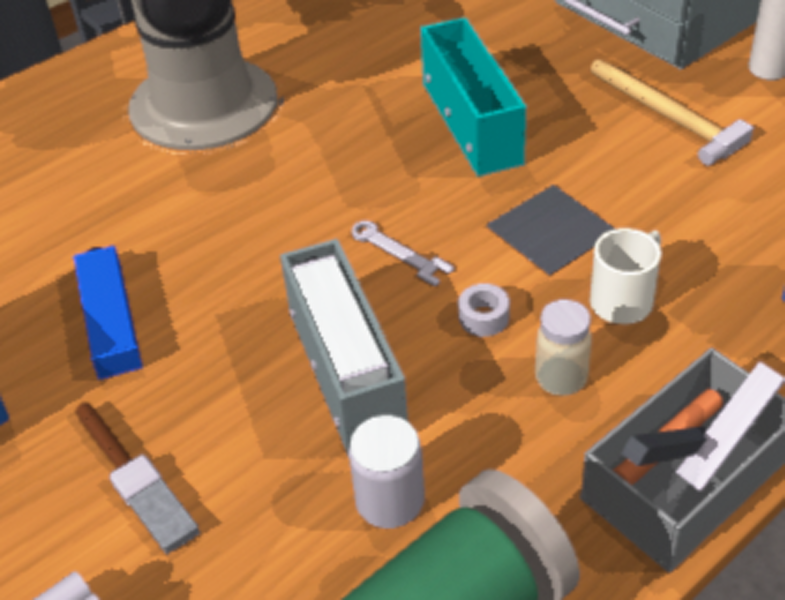

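View pics/top0c.png

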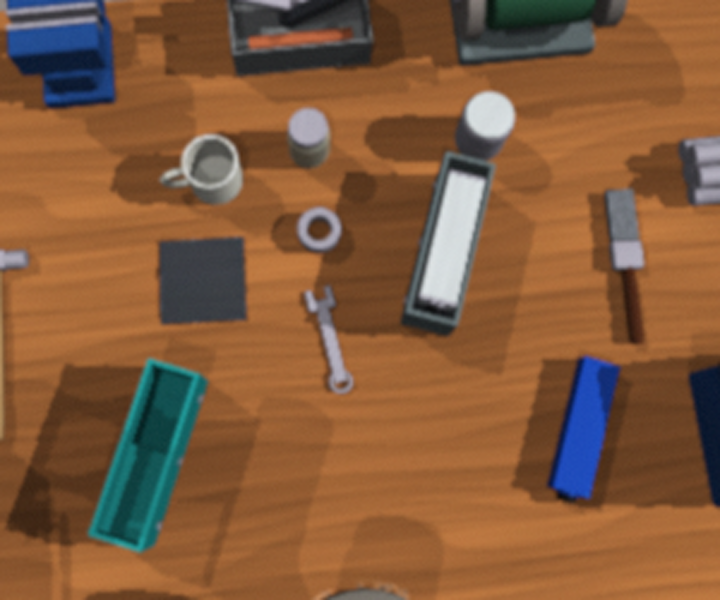

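The tin candidates in the top view are the bare-metal one in the grey block (378,203) and a blue look-alike lying at (432,279). The silver tin in the grey slot fits the description. The turquoise rack at (251,290) is the look-alike to leave alone. I'll confirm this in an enlarged crop and measure there.

Run:
```python
import cv2
i=cv2.imread('pics/top0.png')
c=cv2.resize(i[155:245,340:440],None,fx=6.5,fy=6.5,interpolation=cv2.INTER_CUBIC);cv2.imwrite('pics/top_r.png',c)
i=cv2.imread('pics/scene0.png')
c=cv2.resize(i[195:305,235:305],None,fx=5.4,fy=5.4,interpolation=cv2.INTER_CUBIC);cv2.imwrite('pics/scene_r.png',c)
```

```text
(no output)
```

View pics/top_r.png

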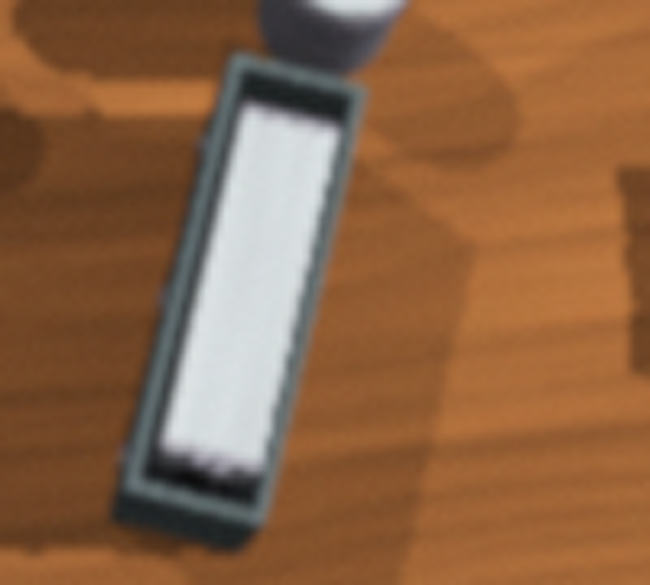

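View pics/scene_r.png

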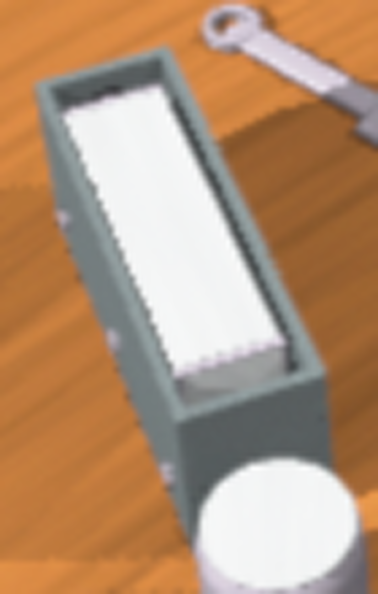

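```bash
cat > fit.py <<'E'
from h import *
from scipy.optimize import least_squares
np.set_printoptions(precision=4,suppress=True)
t=arm.snapshot("top");sc=arm.snapshot("scene")
A=[(108,34.5),(108,-34.5),(-119,34.5),(-119,-34.5)]
def cc(px,f,o): return np.array(px)/f+np.array(o)-0.5+0.5/f
pt=cc([(232,55),(366,88),(125,482),(262,522)],6.5,(340,155))
ps=cc([(325,370),(183,412),(165,48),(36,88)],5.4,(235,195))
def pts(p,A,z):
    c,s=np.cos(p[2]),np.sin(p[2]);return [np.array([p[0]+c*a/1e3-s*b/1e3,p[1]+s*a/1e3+c*b/1e3,z]) for a,b in A]
def res(p,A,z,pt,ps):
    P=pts(p,A,z);r=[]
    for i in range(4):
        if pt is not None:r+=list(proj(t,P[i])-pt[i])
        if ps is not None:r+=list(proj(sc,P[i])-ps[i])
    return np.array(r)
for a,b in ((pt,ps),(pt,None),(None,ps)):
    q=least_squares(res,[.5,-.1,0],args=(A,.1,a,b));print("rack",q.x,np.abs(q.fun).max())
B=[(60,60),(60,-60),(-60,60),(-60,-60)]
p2=cc([(159,239),(243,237),(161,323),(247,320)],2.4,(190,100))
s2=cc([(610,225),(550,272),(555,185),(488,226)],2.3077,(120,100))
for a,b in ((p2,s2),(p2,None),(None,s2)):
    q=least_squares(res,[.5,.2,0],args=(B,.004,a,b));print("plate",q.x,np.abs(q.fun).max())
w=lambda u,v,z:atz(t,*cc([(u,v)],2.4,(190,100))[0],z)
print("jar top",w(309,127,.1),"can top",w(490,115,.1),"collar",w(319,228,.03),"mug",w(211,157,.085), "wrench",w(319,292,0),w(341,381,0))
E
python3 fit.py
```

```text
rack [ 0.5492 -0.1694 -0.3574] 1.4540153988928068
rack [ 0.5492 -0.1696 -0.3664] 0.7220596284664396
rack [ 0.5492 -0.1694 -0.3516] 1.419814670071446
plate [ 0.5392  0.1731 -0.0423] 3.0406295471861995
plate [ 0.5396  0.1729 -0.0547] 0.44998973772436557
plate [ 0.5387  0.1736 -0.0287] 2.998953460231462
jar top [0.7144 0.0035 0.1   ] can top [ 0.7063 -0.2429  0.1   ] collar [0.5903 0.0029 0.03  ] mug [0.6907 0.1402 0.085 ] wrench [0.5055 0.0117 0.    ] [ 0.3788 -0.0058  0.    ]
```

```bash
cat >> h.py <<'E'
RP=np.array([.5492,-.1695,0]);YAW=-.36
EX=np.array([np.cos(YAW),np.sin(YAW),0]);EY=np.array([-np.sin(YAW),np.cos(YAW),0]);EZ=np.array([0,0,1.])
def go(pos,xd,yd):
    """turn + shift(cm) to reach pos with tool x=xd, y=+-yd"""
    s=arm.state();R0=R.from_quat(s["ee_rot"]);M0=R0.as_matrix()
    xd=xd/np.linalg.norm(xd);best=None
    for sg in (1,-1):
        y=sg*yd-xd*np.dot(xd,sg*yd);y/=np.linalg.norm(y)
        M=np.stack([xd,y,np.cross(xd,y)],1);rv=R.from_matrix(M0.T@M).as_rotvec()
        sh=M0.T@(np.asarray(pos)-s["eef_pos"])*100
        print("sg",sg,"turn",rv.round(3),"shift",sh.round(2))
    print("now",s["eef_pos"].round(4),"x",M0[:,0].round(3),"y",M0[:,1].round(3),"j",s["joint_positions"].round(2),"F",s["ft_force"].round(2),"t",round(s["t"],2))
E
python3 -c "
from h import *
p=RP+EX*.067+EZ*.25;print(p);go(p,-EZ,EY)"
```

```text
[ 0.61190509 -0.19310237  0.25      ]
sg 1 turn [ 0.108  0.    -0.   ] shift [ 3.000e-02 -5.596e+01  6.407e+01]
sg -1 turn [-3.033  0.     0.   ] shift [ 3.000e-02 -5.596e+01  6.407e+01]
now [0.1308 0.5084 0.2503] x [ 0.  0. -1.] y [0.249 0.968 0.   ] j [ 1.17  0.34  1.52 -0.    1.28 -0.15] F [ 0.29  0.09 -0.36] t 1.0
```

>>> {"op": "carry_out", "data": {"targets": [[0.108,0,0,0,-56,64.1,255],[0.108,0,0,0,-56,64.1,255],[0.108,0,0,0,-56,64.1,255],[0.108,0,0,0,-56,64.1,255],[0.108,0,0,0,-56,64.1,255],[0.108,0,0,0,-56,64.1,255],[0.108,0,0,0,-56,64.1,255],[0.108,0,0,0,-56,64.1,255],[0.108,0,0,0,-56,64.1,255],[0.108,0,0,0,-56,64.1,255]]}}

```text
t: 1.83
eef_pos: [0.3671, 0.1629, 0.2507]
ee_rot: [0.127, 0.695, -0.126, 0.696]
ft_force: [0.4, 1.0, -0.3]
finger_gap: 0.0001
```

```bash
python3 -c "
from h import *
p=RP+EX*.067+EZ*.25;go(p,-EZ,EY)"
```

```text
sg 1 turn [ 0.     0.001 -0.001] shift [  0.08 -24.71  35.44]
sg -1 turn [-3.141e+00  1.000e-03  1.000e-03] shift [  0.08 -24.71  35.44]
now [0.3671 0.1629 0.2507] x [ 0.001  0.    -1.   ] y [0.352 0.936 0.001] j [ 0.23  0.11  1.83  0.    1.2  -0.98] F [ 0.39  1.01 -0.29] t 1.83
```

>>> {"op": "carry_out", "data": {"targets": [[0,0,0,0,-24.7,35.4,255],[0,0,0,0,-24.7,35.4,255],[0,0,0,0,-24.7,35.4,255],[0,0,0,0,-24.7,35.4,255],[0,0,0,0,-24.7,35.4,255],[0,0,0,0,-24.7,35.4,255],[0,0,0,0,-24.7,35.4,255],[0,0,0,0,-24.7,35.4,255],[0,0,0,0,-24.7,35.4,255],[0,0,0,0,-24.7,35.4,255]]}}

```text
t: 2.67
eef_pos: [0.603, -0.1806, 0.2502]
ee_rot: [0.127, 0.696, -0.127, 0.696]
ft_force: [0.3, -0.3, -0.2]
finger_gap: -0.0001
```

```bash
python3 -c "
from h import *
p=RP+EX*.067+EZ*.25;go(p,-EZ,EY)
s=arm.snapshot('wrist');save(s,'w1.png')
for a in [(108,34.5),(108,-34.5),(-119,34.5),(-119,-34.5)]: print(proj(s,RP+EX*a[0]/1e3+EY*a[1]/1e3+EZ*.1).round(0))
print('press',proj(s,RP+EX*.067+EZ*.1))"
```

```text
sg 1 turn [-0.  0. -0.] shift [ 0.02 -0.85  1.27]
sg -1 turn [ 3.141 -0.    -0.   ] shift [ 0.02 -0.85  1.27]
now [ 0.603  -0.1806  0.2502] x [ 0.  0. -1.] y [0.352 0.936 0.   ] j [-0.41  0.54  1.21  0.    1.39 -1.62] F [ 0.27 -0.31 -0.22] t 2.67
[341. 245.]
[273. 245.]
[348. -19.]
[260. -19.]
press [306.16298501 206.79767902]
```

View pics/w1.png

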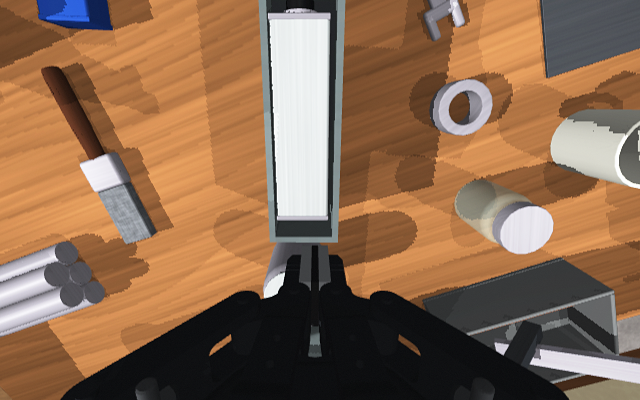

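```bash
python3 -c "
from h import *
p=RP+EX*.067+EZ*.25
s=arm.snapshot('wrist');save(s,'w2.png');go(p,-EZ,EY)
for a in [(108,34.5),(108,-34.5),(-119,34.5),(-119,-34.5)]: print(proj(s,RP+EX*a[0]/1e3+EY*a[1]/1e3+EZ*.1).round(0))
print('press',proj(s,RP+EX*.067+EZ*.1))
i=cv2.imread('pics/w2.png')[0:300,200:400];cv2.imwrite('pics/w2c.png',cv2.resize(i,None,fx=2,fy=2,interpolation=cv2.INTER_CUBIC))"
```

```text
sg 1 turn [-0.004 -0.     0.001] shift [-0.19 -0.57  1.05]
sg -1 turn [3.137e+00 2.000e-03 0.000e+00] shift [-0.19 -0.57  1.05]
now [ 0.6041 -0.184   0.2481] x [-0.    -0.001 -1.   ] y [ 0.356  0.934 -0.001] j [-0.42  0.54  1.21 -0.    1.39 -1.62] F [ 0.67  0.24 -0.21] t 2.77
[347. 241.]
[278. 241.]
[355. -28.]
[265. -28.]
press [311.86074438 201.97284873]
```

View pics/w2c.png

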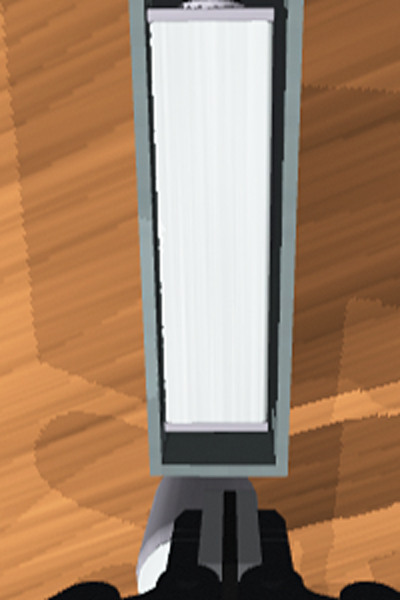

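```bash
sed -i 's/^RP=.*/RP=np.array([.5492,-.1695,0]);YAW=-.36/; /^EX=/a RP=RP-EX*.002-EY*.002' h.py; python3 -c "
from h import *
p=RP+EX*.067+EZ*.13;go(p,-EZ,EY)"
```

```text
sg 1 turn [-0.004 -0.     0.001] shift [11.81 -0.76  0.85]
sg -1 turn [3.137e+00 2.000e-03 0.000e+00] shift [11.81 -0.76  0.85]
now [ 0.6041 -0.184   0.2481] x [-0.    -0.001 -1.   ] y [ 0.356  0.934 -0.001] j [-0.42  0.54  1.21 -0.    1.39 -1.62] F [ 0.67  0.24 -0.21] t 2.77
```

>>> {"op": "carry_out", "data": {"targets": [[0,0,0,4,-0.76,0.85,255],[0,0,0,8,-0.76,0.85,255],[0,0,0,11,-0.76,0.85,255],[0,0,0,11.8,-0.76,0.85,255],[0,0,0,11.8,-0.76,0.85,255],[0,0,0,11.8,-0.76,0.85,255]]}}

```text
t: 3.27
eef_pos: [0.6083, -0.1888, 0.1337]
ee_rot: [0.126, 0.695, -0.126, 0.696]
ft_force: [0.3, 0.4, 0.5]
finger_gap: -0.0003
```

```bash
python3 -c "
from h import *
p=RP+EX*.067+EZ*.085;go(p,-EZ,EY)"
```

```text
sg 1 turn [ 0.001  0.002 -0.   ] shift [ 4.87 -0.48  0.29]
sg -1 turn [-3.141e+00  0.000e+00  3.000e-03] shift [ 4.87 -0.48  0.29]
now [ 0.6083 -0.1888  0.1337] x [ 0.002 -0.001 -1.   ] y [0.352 0.936 0.   ] j [-0.42  0.65  1.35  0.    1.14 -1.63] F [0.33 0.36 0.49] t 3.27
```

>>> {"op": "carry_out", "data": {"targets": [[0,0,0,0,0,0,255],[0,0,0,0,0,0,255],[0,0,0,0,0,0,255]]}}

```text
t: 3.52
eef_pos: [0.6084, -0.189, 0.1344]
ee_rot: [0.126, 0.694, -0.127, 0.697]
ft_force: [0.5, -0.8, -0.8]
finger_gap: -0.0001
```

```bash
python3 -c "
from h import *
p=RP+EX*.067+EZ*.085;go(p,-EZ,EY)"
```

```text
sg 1 turn [0.    0.004 0.   ] shift [ 4.94 -0.46  0.25]
sg -1 turn [-3.141 -0.     0.006] shift [ 4.94 -0.46  0.25]
now [ 0.6084 -0.189   0.1344] x [ 0.003 -0.001 -1.   ] y [ 0.352  0.936 -0.   ] j [-0.42  0.65  1.35  0.    1.14 -1.63] F [ 0.46 -0.83 -0.77] t 3.52
```

>>> {"op": "carry_out", "data": {"targets": [[0,0,0,0.5,-0.6,0.5,255],[0,0,0,1.5,-0.6,0.5,255],[0,0,0,2.5,-0.6,0.5,255],[0,0,0,3,-0.6,0.5,255],[0,0,0,3,-0.6,0.5,255]]}}

```text
t: 3.93
eef_pos: [0.6088, -0.1956, 0.0997]
ee_rot: [0.127, 0.697, -0.126, 0.694]
ft_force: [-1.5, 0.8, -0.2]
finger_gap: -0.0001
```

```bash
python3 -c "
from h import *
p=RP+EX*.067+EZ*.08;go(p,-EZ,EY)
for n in ['wrist','scene']:
  s=arm.snapshot(n);save(s,n+'2.png')
i=cv2.imread('pics/scene2.png')[170:330,200:400];cv2.imwrite('pics/scene2c.png',cv2.resize(i,None,fx=3.5,fy=3.5,interpolation=cv2.INTER_CUBIC))"
```

```text
sg 1 turn [ 0.    -0.004 -0.   ] shift [1.97 0.14 0.01]
sg -1 turn [-3.142e+00  1.000e-03 -7.000e-03] shift [1.97 0.14 0.01]
now [ 0.6088 -0.1956  0.0997] x [-0.004  0.002 -1.   ] y [0.352 0.936 0.   ] j [-0.43  0.69  1.37  0.    1.09 -1.64] F [-1.46  0.79 -0.16] t 3.93
```

View pics/scene2c.png

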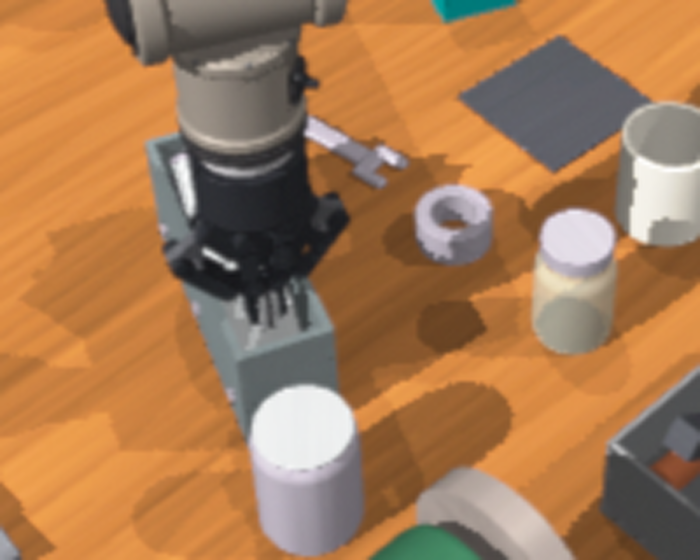

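View pics/wrist2.png

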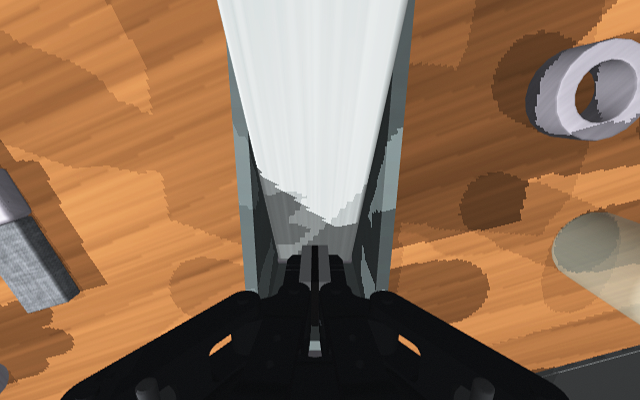

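The wrist view shows the tin already rocking. Its foot is down at about (310,230), and the fingers are inside the slot and centred. I'll keep pressing.

>>> {"op": "carry_out", "data": {"targets": [[0,0,0,0.5,0.1,0,255],[0,0,0,1,0.1,0,255],[0,0,0,1.5,0.1,0,255],[0,0,0,2,0.1,0,255],[0,0,0,2.4,0.1,0,255],[0,0,0,2.4,0.1,0,255]]}}

```text
t: 4.53
eef_pos: [0.6102, -0.1951, 0.0773]
ee_rot: [0.127, 0.696, -0.126, 0.695]
ft_force: [-0.1, -0.5, 0.2]
finger_gap: 0.0001
```

```bash
python3 -c "
from h import *
p=RP+EX*.067+EZ*.08;go(p,-EZ,EY)
for n in ['wrist']:
  s=arm.snapshot(n);save(s,n+'3.png')"
```

```text
sg 1 turn [ 0.    -0.001 -0.   ] shift [-0.27  0.04 -0.11]
sg -1 turn [-3.141e+00  0.000e+00 -2.000e-03] shift [-0.27  0.04 -0.11]
now [ 0.6102 -0.1951  0.0773] x [-0.001  0.001 -1.   ] y [0.352 0.936 0.   ] j [-0.43  0.72  1.39  0.    1.04 -1.64] F [-0.13 -0.45  0.15] t 4.53
```

View pics/wrist3.png

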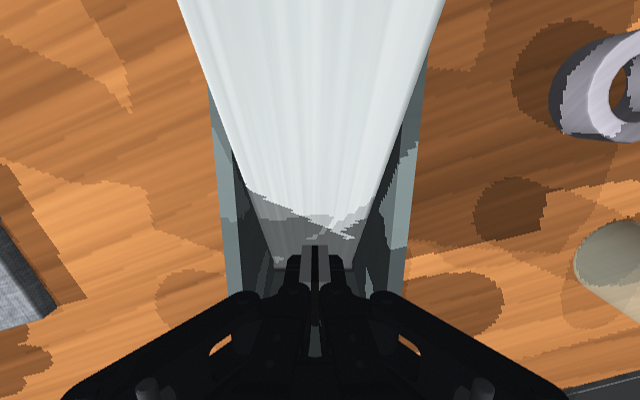

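>>> {"op": "carry_out", "data": {"targets": [[0,0,0,0.4,0,0,255],[0,0,0,0.8,0,0,255],[0,0,0,0.8,0,0,255]]}}

```text
t: 4.83
eef_pos: [0.6132, -0.1964, 0.0739]
ee_rot: [0.126, 0.693, -0.127, 0.699]
ft_force: [1.8, -1.5, 14.7]
finger_gap: 0.0003
```

```bash
python3 -c "
from h import *
p=RP+EX*.067+EZ*.08;go(p,-EZ,EY)
for n in ['wrist','top','scene']:
  s=arm.snapshot(n);save(s,n+'4.png')
i=cv2.imread('pics/scene4.png')[170:330,200:400];cv2.imwrite('pics/scene4c.png',cv2.resize(i,None,fx=3.5,fy=3.5,interpolation=cv2.INTER_CUBIC))"
```

```text
sg 1 turn [0.    0.009 0.   ] shift [-0.61  0.07 -0.44]
sg -1 turn [-3.141e+00 -1.000e-03  1.400e-02] shift [-0.61  0.07 -0.44]
now [ 0.6132 -0.1964  0.0739] x [ 0.008 -0.003 -1.   ] y [ 0.352  0.936 -0.   ] j [-0.43  0.72  1.39  0.    1.02 -1.64] F [ 1.77 -1.46 14.66] t 4.83
```

View pics/wrist4.png

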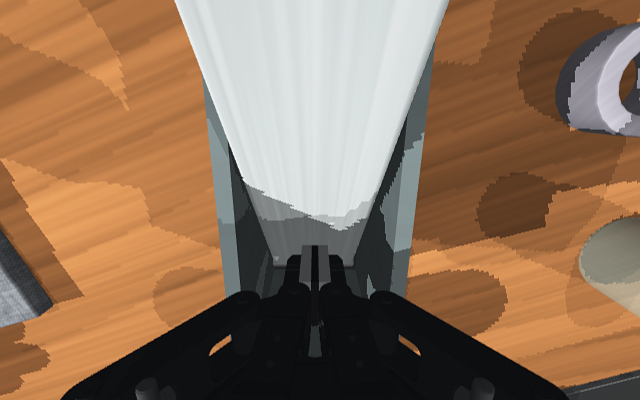

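View pics/scene4c.png

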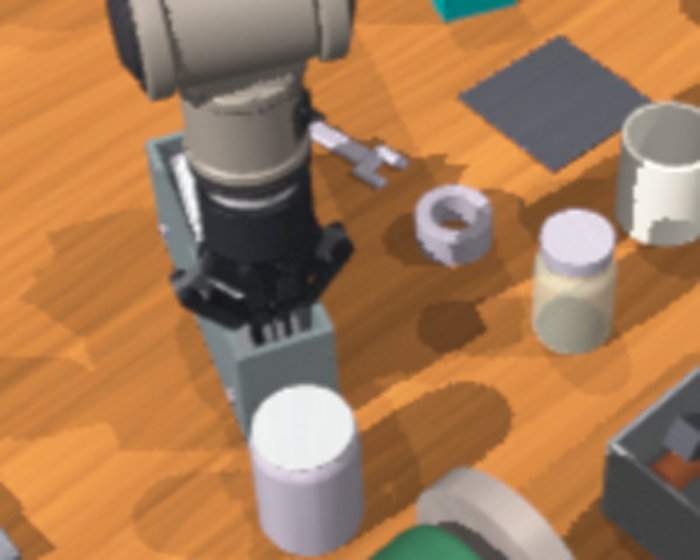

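>>> {"op": "carry_out", "data": {"targets": [[0,0,0,-1,0,0,255],[0,0,0,-3,0,0.5,255],[0,0,0,-6,0,1,255],[0,0,0,-10,0,1,255],[0,0,0,-14,0,0,200],[0,0,0,-18,0,-3,100],[0,0,0,-20,0,-7,0],[0,0,0,-20,0,-11,0],[0,0,0,-20,0,-15,0],[0,0,0,-20,0,-19,0]]}}

```text
t: 5.82
eef_pos: [0.4349, -0.1291, 0.2709]
ee_rot: [0.126, 0.695, -0.127, 0.696]
ft_force: [0.3, -0.0, 0.9]
finger_gap: 0.0726
```

```bash
python3 -c "
from h import *
p=RP+EX*.067+EZ*.08;go(p,-EZ,EY)
for n in ['wrist','top','scene']:
  s=arm.snapshot(n);save(s,n+'5.png')
i=cv2.imread('pics/scene5.png')[170:330,200:400];cv2.imwrite('pics/scene5c.png',cv2.resize(i,None,fx=3.5,fy=3.5,interpolation=cv2.INTER_CUBIC))"
```

```text
sg 1 turn [0.    0.001 0.   ] shift [19.11  0.04 18.6 ]
sg -1 turn [-3.141e+00 -0.000e+00  2.000e-03] shift [19.11  0.04 18.6 ]
now [ 0.4349 -0.1291  0.2709] x [ 0.001 -0.    -1.   ] y [ 0.352  0.936 -0.   ] j [-0.46  0.19  1.67  0.    1.28 -1.67] F [ 0.3  -0.01  0.93] t 5.82
```

View pics/wrist5.png

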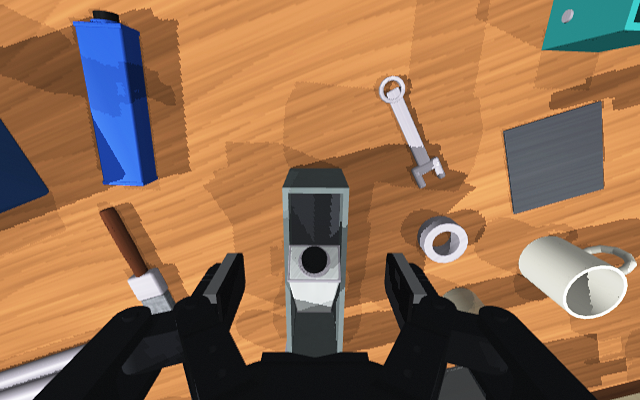

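View pics/scene5c.png

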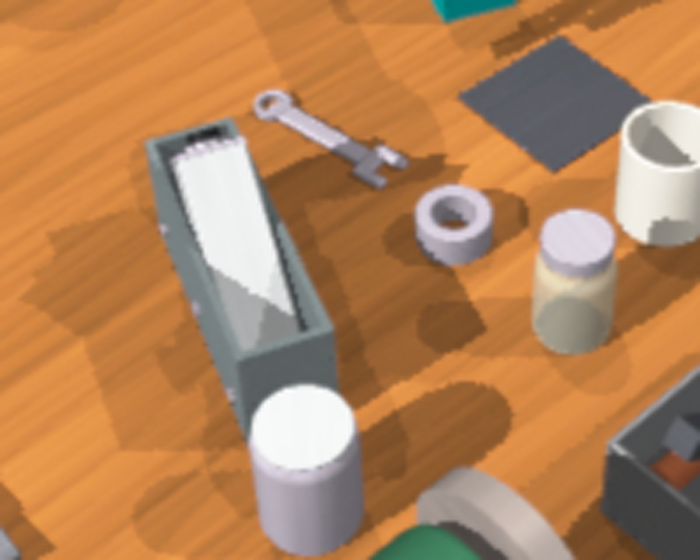

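View pics/top5.png

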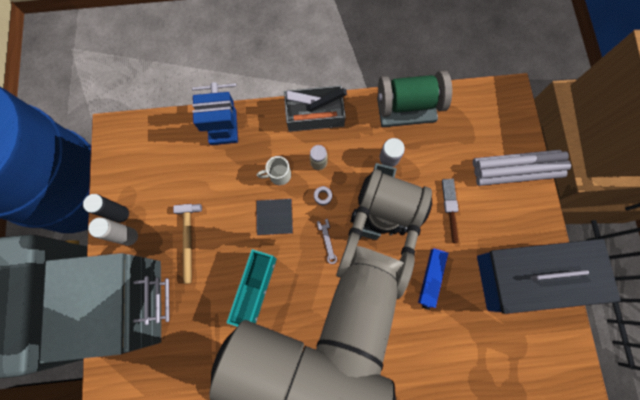

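Run:
```python
from h import *
import pickle
w=arm.snapshot('wrist');s=arm.snapshot('scene');pickle.dump((w,s),open('ws.pkl','wb'));save(w,'w6.png')
c=lambda s,x,y,a,b,f:cv2.resize(cv2.cvtColor(s["color"],cv2.COLOR_RGB2BGR)[y:b,x:a],None,fx=f,fy=f,interpolation=cv2.INTER_CUBIC)
cv2.imwrite('pics/w6c.png',c(w,270,150,370,360,2.8));cv2.imwrite('pics/s6c.png',c(s,230,190,310,290,5.8))
print(arm.state()["joint_velocities"].round(3))
```

```text
[-0.001  0.035 -0.032  0.001 -0.001 -0.001]
```

View pics/w6c.png

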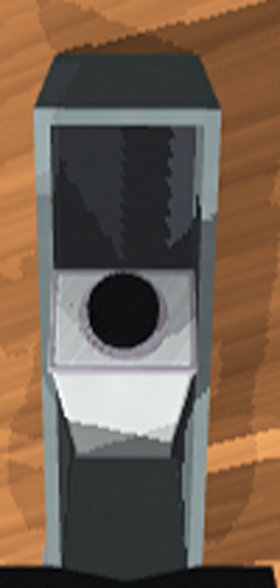

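View pics/s6c.png

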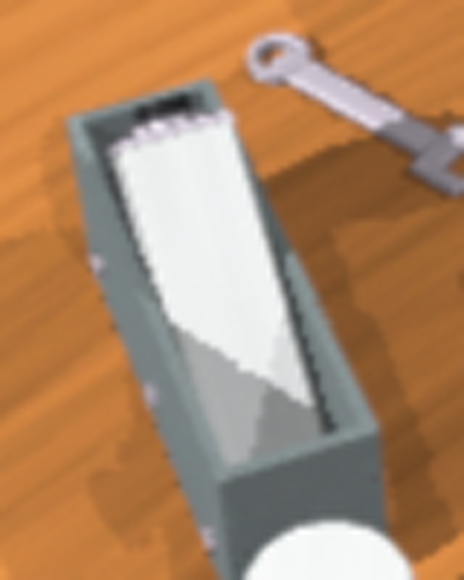

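```bash
cat > fit2.py <<'E'
from h import *
import pickle
from scipy.optimize import least_squares
w,s=pickle.load(open('ws.pkl','rb'))
cc=lambda px,f,o:np.array(px,float)/f+np.array(o)-.5+.5/f
W=cc([(53,268),(193,268),(51,370),(195,370),(75,458),(172,458)],2.8,(270,150)); rk=cc([(36,106),(220,106)],2.8,(270,150))
S=cc([(115,152),(232,118)],5.8,(230,190))
print("rack corner",rk.round(1),[proj(w,RP-EX*.119+y*EY*.0345+EZ*.1).round(1) for y in(-1,1)])
def pt(p,x,y,z):
    c,sn=np.cos(p[3]),np.sin(p[3]); zx=-c*EX+sn*EZ; xx=sn*EX+c*EZ
    return RP+EX*p[0]+EY*p[1]+EZ*p[2]+xx*x+EY*y+zx*z
def res(p,us=True):
    P=[(-.018,-.025,.18),(-.018,.025,.18),(.018,-.025,.18),(.018,.025,.18),(.018,-.025,0),(.018,.025,0)]
    r=[proj(w,pt(p,*q))-W[i] for i,q in enumerate(P)]
    if us: r+=[2*(proj(s,pt(p,*q))-S[i]) for i,q in enumerate(P[2:4])]
    return np.concatenate(r)
for us in(True,False):
    q=least_squares(res,[.07,0,.03,.7],args=(us,));p=q.x
    print("x0,y0,z0,th",p.round(4),np.rad2deg(p[3]).round(1),np.abs(q.fun).max().round(1),"head rack",((pt(p,0,0,.18)-RP)@np.stack([EX,EY,EZ],1)).round(4),"head world",pt(p,0,0,.18).round(4))
    c,sn=np.cos(p[3]),np.sin(p[3])
    # height of lower face at x=0 , lowest pt of foot
    print("bottom face z at step",p[2]-c*.018+ (p[0]-sn*.018)*sn/c, "foot low z",p[2]-c*.018)
E
python3 fit2.py
```

```text
rack corner [[282.5 187.5]
 [348.2 187.5]] [array([281.6, 189.8]), array([348.7, 189.7])]
x0,y0,z0,th [ 0.0804 -0.0014  0.0112  0.74  ] 42.4 1.9 head rack [-0.0525 -0.0014  0.1326] head world [ 0.497  -0.1535  0.1326]
bottom face z at step 0.06033066412340818 foot low z -0.0020472758491587723
x0,y0,z0,th [ 0.0776 -0.0017  0.015   0.7432] 42.6 0.8 head rack [-0.055  -0.0017  0.1368] head world [ 0.4946 -0.1529  0.1368]
bottom face z at step 0.06180561938360152 foot low z 0.0017181886878614439
```

```bash
cat > grip.py <<'E'
from h import *
import sys
TH=np.deg2rad(42.5);PH=np.deg2rad(48)
tz=-np.cos(TH)*EX+np.sin(TH)*EZ; tx=np.sin(TH)*EX+np.cos(TH)*EZ
head=RP+EX*-.0545-EY*.0015+EZ*.138
G=head-tz*.018+tx*.004
xd=np.cos(PH)*EX-np.sin(PH)*EZ
b=float(sys.argv[1]);print("G",G);go(G-xd*b,xd,EY)
E
python3 grip.py .1
```

```text
G [ 0.51003828 -0.15849915  0.12878849]
sg 1 turn [ 0.    -0.731  0.   ] shift [ 6.81 -0.09  1.07]
sg -1 turn [-2.934 -0.    -1.122] shift [ 6.81 -0.09  1.07]
now [ 0.4375 -0.1303  0.2711] x [ 0.002 -0.001 -1.   ] y [ 0.352  0.936 -0.   ] j [-0.46  0.2   1.67  0.    1.28 -1.67] F [0.64 0.03 0.36] t 6.07
```

>>> {"op": "carry_out", "data": {"targets": [[0,-0.12,0,1,0,0,0],[0,-0.24,0,2,0,0,0],[0,-0.36,0,3,0,0,0],[0,-0.48,0,4.5,0,0.5,0],[0,-0.6,0,6,0,1,0],[0,-0.731,0,6.8,0,1.1,0],[0,-0.731,0,6.8,0,1.1,0],[0,-0.731,0,6.8,0,1.1,0]]}}

```text
t: 6.73
eef_pos: [0.4408, -0.1422, 0.2207]
ee_rot: [0.086, 0.426, -0.14, 0.89]
ft_force: [0.9, 0.1, 0.6]
finger_gap: 0.0854
```

```bash
python3 grip.py 0; python3 -c "
from h import *
s=arm.snapshot('wrist');save(s,'w7.png')"; python3 grip.py 0.03
```

```text
G [ 0.51003828 -0.15849915  0.12878849]
sg 1 turn [ 0.001 -0.061 -0.046] shift [11.62  0.38 -0.21]
sg -1 turn [-3.138  0.072 -0.095] shift [11.62  0.38 -0.21]
now [ 0.4408 -0.1422  0.2207] x [ 0.598 -0.176 -0.782] y [0.323 0.946 0.034] j [-0.61  0.01  2.25  0.72  0.3  -2.46] F [0.88 0.12 0.58] t 6.73
G [ 0.51003828 -0.15849915  0.12878849]
sg 1 turn [ 0.003 -0.059 -0.046] shift [ 8.65  0.56 -0.38]
sg -1 turn [-3.136  0.072 -0.092] shift [ 8.65  0.56 -0.38]
now [ 0.4404 -0.1424  0.2208] x [ 0.6   -0.177 -0.78 ] y [0.322 0.946 0.033] j [-0.61  0.01  2.25  0.73  0.3  -2.48] F [ 0.88  1.07 -0.59] t 6.78
```

View pics/w7.png

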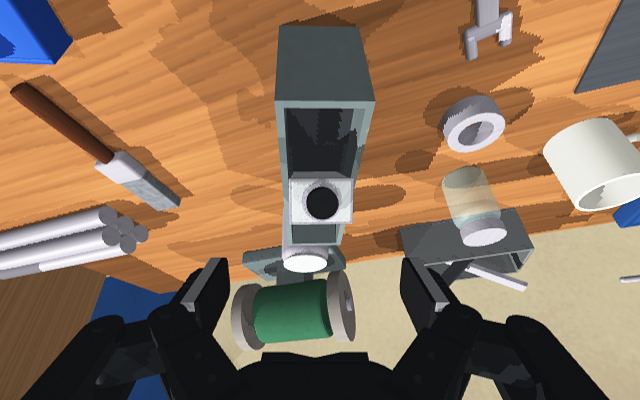

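```bash
cat > kin.py <<'E'
import numpy as np
D=[(.343,1.525,.131,.508,.25,-1,0),(.11,1.83,.3671,.1629,.2507,-1,0),(.54,1.21,.603,-.1806,.2502,-1,0),(.65,1.35,.6084,-.189,.1344,-1,0),(.72,1.39,.6102,-.1951,.0773,-1,0),(.2,1.67,.4375,-.1303,.2711,-1,0),(.01,2.25,.4406,-.1423,.2207,None,0)]
rows=[];b=[]
for j2,j3,x,y,z,k,_ in D:
    t=j2+j3
    if k==-1: r=np.hypot(x,y);dr,dz=0,-1
    else:
        az=-.61; r=x*np.cos(az)+y*np.sin(az);dr=.6*np.cos(az)-.177*np.sin(az);dz=-.78
    rows.append([np.sin(j2),np.sin(t),np.cos(t),0,dr]);b.append(r)
    rows.append([np.cos(j2),np.cos(t),-np.sin(t),1,dz]);b.append(z)
sol,res,rk,sv=np.linalg.lstsq(np.array(rows),np.array(b),rcond=None)
L1,L2,a,h,L=sol
if __name__=="__main__": print(sol.round(4),np.abs(np.array(rows)@sol-b).max(),sv)
def ik(r,z,phi):
    """phi pitch below horizontal; returns j2,j3,j5"""
    from scipy.optimize import fsolve
    wr=r-L*np.cos(phi);wz=z+L*np.sin(phi)-h
    f=lambda q:[L1*np.sin(q[0])+L2*np.sin(q[0]+q[1])+a*np.cos(q[0]+q[1])-wr,L1*np.cos(q[0])+L2*np.cos(q[0]+q[1])-a*np.sin(q[0]+q[1])-wz]
    q,_,ok,_=fsolve(f,[.3,1.6],full_output=1)
    return q.round(3),round(np.pi/2+phi-q.sum(),3),ok
if __name__=="__main__":
    for p in (48,55,60,65,70,75,80,90,105):
        print(p,ik(.534,.128,np.deg2rad(p)),ik(.5,.2,np.deg2rad(p)),"plate",ik(.566,.18,np.deg2rad(p)))
E
python3 kin.py
```

```text
[0.5019 0.3862 0.0437 0.2172 0.2833] 0.0023602306328247558 [5.14362542 2.7818584  0.69758532 0.50057879 0.16567131]
48 (array([0.354, 2.221]), np.float64(-0.167), 1) (array([0.136, 2.22 ]), np.float64(0.053), 1) plate (array([0.283, 2.093]), np.float64(0.033), 1)
55 (array([0.339, 2.136]), np.float64(0.056), 1) (array([0.14, 2.13]), np.float64(0.26), 1) plate (array([0.285, 2.003]), np.float64(0.243), 1)
60 (array([0.34 , 2.072]), np.float64(0.206), 1) (array([0.153, 2.065]), np.float64(0.399), 1) plate (array([0.296, 1.937]), np.float64(0.385), 1)
65 (array([0.35 , 2.006]), np.float64(0.349), 1) (array([0.174, 1.999]), np.float64(0.532), 1) plate (array([0.315, 1.868]), np.float64(0.522), 1)
70 (array([0.367, 1.939]), np.float64(0.486), 1) (array([0.2  , 1.933]), np.float64(0.659), 1) plate (array([0.339, 1.799]), np.float64(0.654), 1)
75 (array([0.39 , 1.872]), np.float64(0.618), 1) (array([0.231, 1.867]), np.float64(0.782), 1) plate (array([0.368, 1.729]), np.float64(0.783), 1)
80 (array([0.419, 1.803]), np.float64(0.745), 1) (array([0.266, 1.801]), np.float64(0.9), 1) plate (array([0.402, 1.658]), np.float64(0.907), 1)
90 (array([0.489, 1.665]), np.float64(0.988), 1) (array([0.346, 1.67 ]), np.float64(1.125), 1) plate (array([0.481, 1.515]), np.float64(1.146), 1)
105 (array([0.617, 1.458]), np.float64(1.328), 1) (array([0.483, 1.48 ]), np.float64(1.44), 1) plate (array([0.618, 1.299]), np.float64(1.485), 1)
```

```bash
sed -i 's/PH=np.deg2rad(48)/PH=np.deg2rad(72)/' grip.py; python3 grip.py .09
```

```text
G [ 0.51003828 -0.15849915  0.12878849]
sg 1 turn [ 0.013  0.36  -0.045] shift [3.23 0.79 2.97]
sg -1 turn [-3.077  0.069  0.56 ] shift [3.23 0.79 2.97]
now [ 0.4404 -0.1424  0.2208] x [ 0.6   -0.177 -0.78 ] y [0.322 0.946 0.033] j [-0.61  0.01  2.25  0.73  0.3  -2.48] F [ 0.88  1.07 -0.59] t 6.78
```

>>> {"op": "carry_out", "data": {"targets": [[0,0.12,-0.01,0,0.2,1,0],[0,0.24,-0.02,0,0.4,1.5,0],[0,0.36,-0.04,1,0.8,2,0],[0,0.36,-0.045,2.2,0.8,3,0],[0,0.36,-0.045,2.2,0.8,3,0],[0,0.36,-0.045,2.2,0.8,3,0],[0,0.36,-0.045,2.2,0.8,3,0]]}}

```text
t: 7.37
eef_pos: [0.4782, -0.146, 0.2217]
ee_rot: [0.101, 0.581, -0.143, 0.795]
ft_force: [0.0, 0.2, -0.7]
finger_gap: 0.0854
```

```bash
python3 grip.py .09
```

```text
G [ 0.51003828 -0.15849915  0.12878849]
sg 1 turn [ 0.01  -0.004  0.003] shift [ 0.89 -0.04  0.39]
sg -1 turn [-3.132 -0.004 -0.006] shift [ 0.89 -0.04  0.39]
now [ 0.4782 -0.146   0.2217] x [ 0.285 -0.11  -0.952] y [ 0.344  0.939 -0.006] j [-0.47  0.18  1.88  0.04  0.77 -1.71] F [ 0.01  0.22 -0.73] t 7.37
```

Joint 4 is unwound. I'll check the jaw alignment over the head, then move in.

```bash
python3 -c "
from h import *
s=arm.snapshot('wrist');save(s,'w8.png')
TH=np.deg2rad(42.5);tz=-np.cos(TH)*EX+np.sin(TH)*EZ; tx=np.sin(TH)*EX+np.cos(TH)*EZ
head=RP+EX*-.0545-EY*.0015+EZ*.138
for a in (-.018,.018):
  for b in (-.025,.025): print(proj(s,head+tx*a+EY*b).round(0))
i=cv2.imread('pics/w8.png')[130:400,180:460];cv2.imwrite('pics/w8c.png',cv2.resize(i,None,fx=2,fy=2,interpolation=cv2.INTER_CUBIC))
"; python3 grip.py 0
```

```text
[282. 185.]
[348. 185.]
[281. 232.]
[349. 233.]
G [ 0.51003828 -0.15849915  0.12878849]
sg 1 turn [ 0.01  -0.004  0.002] shift [ 9.91 -0.02  0.52]
sg -1 turn [-3.132 -0.004 -0.007] shift [ 9.91 -0.02  0.52]
now [ 0.4773 -0.1458  0.2216] x [ 0.285 -0.11  -0.952] y [ 0.344  0.939 -0.005] j [-0.47  0.18  1.88  0.04  0.77 -1.71] F [0.39 0.78 0.04] t 7.42
```

View pics/w8c.png

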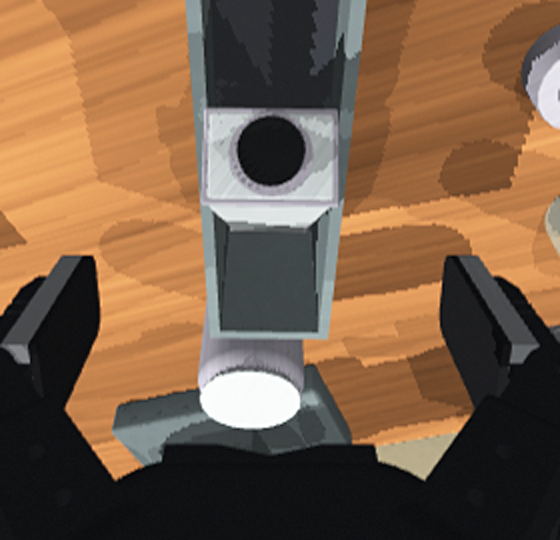

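Predicted and observed head corners agree within 2 px (cap at about (315,205)). Moving in.

>>> {"op": "carry_out", "data": {"targets": [[0,0,0,2.5,0,0.5,0],[0,0,0,5,0,0.5,0],[0,0,0,7.5,0,0.5,0],[0,0,0,9,0,0.5,0],[0,0,0,9.9,0,0.5,0],[0,0,0,9.9,0,0.5,0],[0,0,0,9.9,0,0.5,0]]}}

```text
t: 8.0
eef_pos: [0.5097, -0.1584, 0.1298]
ee_rot: [0.101, 0.58, -0.143, 0.795]
ft_force: [-0.1, 0.0, -0.0]
finger_gap: 0.0853
```

```bash
python3 grip.py 0;python3 -c "
from h import *
s=arm.snapshot('wrist');save(s,'w9.png');s=arm.snapshot('scene');save(s,'s9.png')
i=cv2.imread('pics/s9.png')[150:310,200:400];cv2.imwrite('pics/s9c.png',cv2.resize(i,None,fx=3.5,fy=3.5,interpolation=cv2.INTER_CUBIC))
"
```

```text
G [ 0.51003828 -0.15849915  0.12878849]
sg 1 turn [ 0.009 -0.003  0.002] shift [ 0.11 -0.    0.  ]
sg -1 turn [-3.132 -0.004 -0.005] shift [ 0.11 -0.    0.  ]
now [ 0.5097 -0.1584  0.1298] x [ 0.285 -0.11  -0.952] y [ 0.345  0.939 -0.005] j [-0.46  0.37  1.92  0.05  0.54 -1.72] F [-0.1   0.02 -0.03] t 8.0
```

View pics/w9.png

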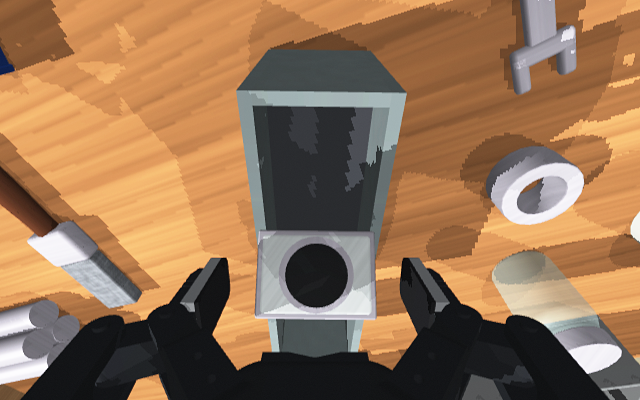

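View pics/s9c.png

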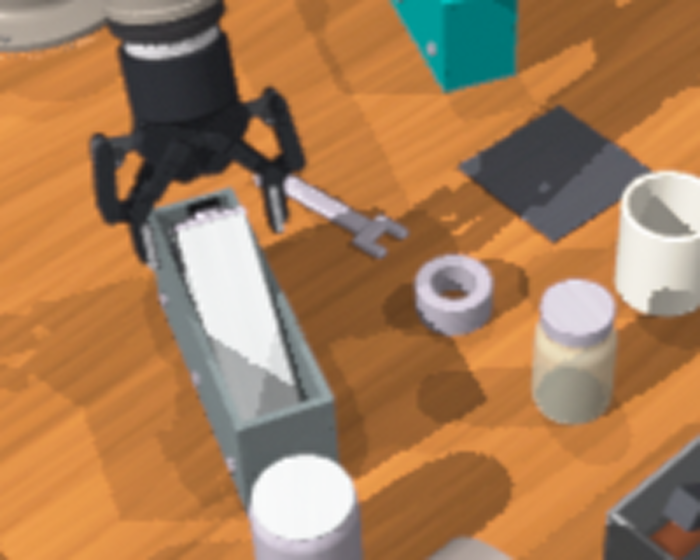

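>>> {"op": "carry_out", "data": {"targets": [[0,0,0,0,0,0,120],[0,0,0,0,0,0,255],[0,0,0,0,0,0,255],[0,0,0,0,0,0,255],[0,0,0,0,0,0,255],[0,0,0,0,0,0,255],[0,0,0,0,0,0,255],[0,0,0,0,0,0,255]], "squeeze": 90}}

```text
t: 8.77
eef_pos: [0.5102, -0.1583, 0.1305]
ee_rot: [0.101, 0.58, -0.143, 0.796]
ft_force: [-3.5, 0.7, 5.3]
finger_gap: 0.0493
```

```bash
python3 grip.py 0;python3 -c "
from h import *
s=arm.snapshot('wrist');save(s,'w10.png')
print(arm.state()['finger_gap'])"
```

```text
G [ 0.51003828 -0.15849915  0.12878849]
sg 1 turn [ 0.01  -0.002  0.002] shift [ 0.16 -0.02 -0.06]
sg -1 turn [-3.132e+00 -4.000e-03 -3.000e-03] shift [ 0.16 -0.02 -0.06]
now [ 0.5102 -0.1583  0.1305] x [ 0.286 -0.11  -0.952] y [ 0.344  0.939 -0.005] j [-0.46  0.37  1.92  0.05  0.54 -1.72] F [-3.51  0.74  5.27] t 8.77
0.04913825820025312
```

View pics/w10.png

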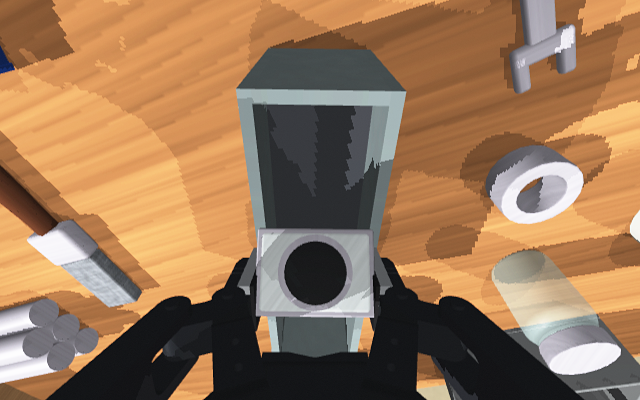

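```bash
python3 -c "
from h import *
s=arm.state();M=R.from_quat(s['ee_rot']).as_matrix()
go(s['eef_pos']+EZ*.03-EX*.005,M[:,0],M[:,1]);go(s['eef_pos']+EZ*.16-EX*.03,M[:,0],M[:,1])"
```

```text
sg 1 turn [ 0. -0.  0.] shift [-3.01 -0.01  0.44]
sg -1 turn [-3.142 -0.    -0.   ] shift [-3.01 -0.01  0.44]
now [ 0.5102 -0.1583  0.1305] x [ 0.286 -0.11  -0.952] y [ 0.344  0.939 -0.005] j [-0.46  0.37  1.92  0.05  0.54 -1.72] F [-3.65  0.86  5.66] t 8.82
sg 1 turn [ 0. -0.  0.] shift [-16.15  -0.06   2.05]
sg -1 turn [-3.142 -0.    -0.   ] shift [-16.15  -0.06   2.05]
now [ 0.5102 -0.1583  0.1305] x [ 0.286 -0.11  -0.952] y [ 0.344  0.939 -0.005] j [-0.46  0.37  1.92  0.05  0.54 -1.72] F [-3.65  0.86  5.66] t 8.82
```

>>> {"op": "carry_out", "data": {"targets": [[0,0,0,-1,0,0.15,255],[0,0,0,-2,0,0.3,255],[0,0,0,-3,0,0.44,255],[0,0,0,-4.5,0,0.6,255],[0,0,0,-6,0,0.8,255],[0,0,0,-6,0,0.8,255]]}}

```text
t: 9.32
eef_pos: [0.5007, -0.1545, 0.1916]
ee_rot: [0.1, 0.579, -0.143, 0.796]
ft_force: [0.9, -0.3, -3.2]
finger_gap: 0.0487
```

```bash
python3 -c "
from h import *
s=arm.snapshot('scene');save(s,'s11.png');w=arm.snapshot('wrist');save(w,'w11.png')
i=cv2.imread('pics/s11.png')[130:310,200:400];cv2.imwrite('pics/s11c.png',cv2.resize(i,None,fx=3.3,fy=3.3,interpolation=cv2.INTER_CUBIC))
s=arm.state();M=R.from_quat(s['ee_rot']).as_matrix()
go(s['eef_pos']+EZ*.1-EX*.03,M[:,0],M[:,1]);print(s['finger_gap'])"
```

```text
sg 1 turn [-0.  0. -0.] shift [-10.44  -0.03   0.2 ]
sg -1 turn [ 3.142 -0.    -0.   ] shift [-10.44  -0.03   0.2 ]
now [ 0.4999 -0.1542  0.189 ] x [ 0.286 -0.11  -0.952] y [ 0.344  0.939 -0.005] j [-0.46  0.26  1.87  0.05  0.7  -1.71] F [ 1.01  0.23 -2.67] t 9.42
0.04881806042995659
```

View pics/s11c.png

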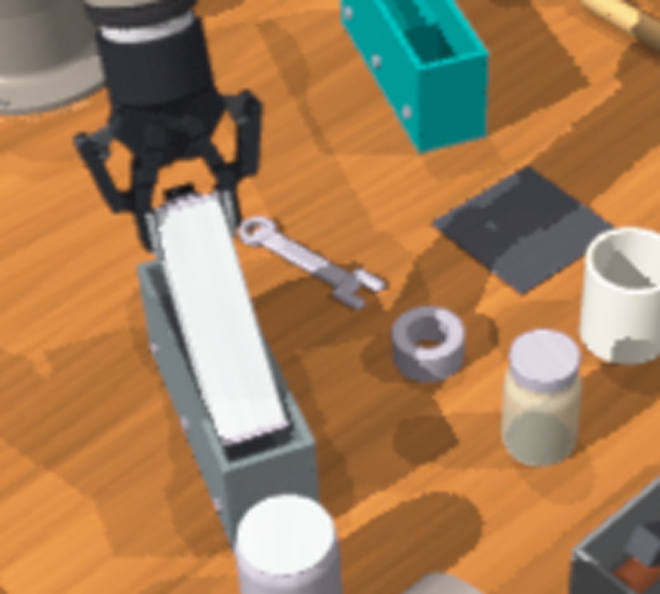

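View pics/w11.png

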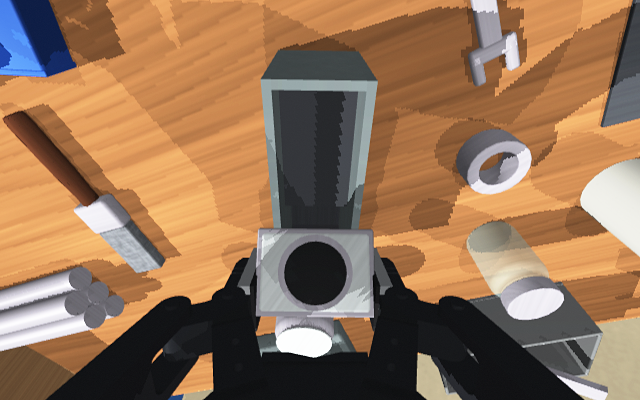

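The tin comes up held at the same angle, head corners unchanged in the wrist view at (258,230)–(373,316). I'll lift it clear.

>>> {"op": "carry_out", "data": {"targets": [[0,0,0,-2.5,0,0,255],[0,0,0,-5,0,0,255],[0,0,0,-8,0,0.1,255],[0,0,0,-11,0,0.2,255],[0,0,0,-12,0,0.2,255],[0,0,0,-12,0,0.2,255]]}}

```text
t: 9.92
eef_pos: [0.468, -0.1419, 0.3058]
ee_rot: [0.1, 0.579, -0.143, 0.796]
ft_force: [1.1, -0.6, -2.6]
finger_gap: 0.0488
```

```bash
cat > place.py <<'E'
from h import *
import sys
PL=np.array([.5393,.1732,0]);psi=.25
ex=np.array([np.cos(psi),np.sin(psi),0]);ey=np.array([-np.sin(psi),np.cos(psi),0])
PHF=np.deg2rad(72+47.5+float(sys.argv[2]) if len(sys.argv)>2 else 119.5)
xd=np.cos(PHF)*ex-np.sin(PHF)*EZ
tgt=PL+ex*.004+EZ*(.166+float(sys.argv[1]))
print("tgt",tgt);go(tgt,xd,ey)
E
python3 place.py .12; python3 -c "
from kin import *
print(ik(.57,.286,np.deg2rad(119.5)),ik(.57,.17,np.deg2rad(119.5)))"
```

```text
tgt [0.54317565 0.17418962 0.286     ]
sg 1 turn [-0.616  0.802 -0.056] shift [ 0.53 32.28 -4.19]
sg -1 turn [ 2.327 -0.072 -1.022] shift [ 0.53 32.28 -4.19]
now [ 0.468  -0.1419  0.3058] x [ 0.289 -0.111 -0.951] y [ 0.344  0.939 -0.006] j [-0.47  0.07  1.76  0.04  1.   -1.71] F [ 1.08 -0.61 -2.61] t 9.92
(array([0.708, 0.92 ]), np.float64(2.028), 1) (array([0.782, 1.091]), np.float64(1.783), 1)
```

```bash
python3 place.py .14
```

```text
tgt [0.54317565 0.17418962 0.306     ]
sg 1 turn [-0.616  0.802 -0.056] shift [-1.37 32.27 -3.57]
sg -1 turn [ 2.327 -0.072 -1.022] shift [-1.37 32.27 -3.57]
now [ 0.468  -0.1419  0.3058] x [ 0.289 -0.111 -0.951] y [ 0.344  0.939 -0.006] j [-0.47  0.07  1.76  0.04  1.   -1.71] F [ 1.08 -0.61 -2.61] t 9.92
```

>>> {"op": "carry_out", "data": {"targets": [[-0.018,0.024,-0.002,0,1,-0.1,255],[-0.062,0.08,-0.006,-0.1,3.2,-0.4,255],[-0.123,0.16,-0.011,-0.3,6.5,-0.7,255],[-0.185,0.24,-0.017,-0.4,9.7,-1.1,255],[-0.259,0.337,-0.024,-0.6,13.6,-1.5,255],[-0.333,0.433,-0.03,-0.7,17.4,-1.9,255],[-0.407,0.529,-0.037,-0.9,21.3,-2.4,255],[-0.474,0.618,-0.043,-1.1,24.8,-2.7,255],[-0.536,0.698,-0.049,-1.2,28.1,-3.1,255],[-0.579,0.754,-0.053,-1.3,30.3,-3.4,255]]}}

```text
t: 10.75
eef_pos: [0.5384, 0.1585, 0.3003]
ee_rot: [-0.097, 0.849, 0.053, 0.517]
ft_force: [0.9, -0.7, -3.5]
finger_gap: 0.0488
```

```bash
python3 place.py .08
```

```text
tgt [0.54317565 0.17418962 0.246     ]
sg 1 turn [-0.03   0.037 -0.005] shift [4.44 1.48 3.21]
sg -1 turn [ 3.111 -0.008 -0.058] shift [4.44 1.48 3.21]
now [0.5384 0.1585 0.3003] x [-0.446 -0.109 -0.888] y [-0.219  0.976 -0.01 ] j [ 0.17  0.67  0.93 -0.04  2.02 -1.63] F [ 0.9  -0.74 -3.55] t 10.75
```

>>> {"op": "carry_out", "data": {"targets": [[-0.01,0.013,0,1,0.5,0.5,255],[-0.02,0.026,0,2,1,1.5,255],[-0.03,0.037,-0.005,3,1.5,2.3,255],[-0.03,0.037,-0.005,4,1.5,2.9,255],[-0.03,0.037,-0.005,4.4,1.5,3.2,255],[-0.03,0.037,-0.005,4.4,1.5,3.2,255],[-0.03,0.037,-0.005,4.4,1.5,3.2,255],[-0.03,0.037,-0.005,4.4,1.5,3.2,255]]}}

```text
t: 11.42
eef_pos: [0.5434, 0.1705, 0.2518]
ee_rot: [-0.105, 0.855, 0.061, 0.505]
ft_force: [-0.2, -0.5, -2.4]
finger_gap: 0.0491
```

```bash
python3 place.py .03; python3 -c "
from h import *
import pickle
P={}
for n in ('scene','top','wrist'):
  P[n]=arm.snapshot(n);save(P[n],n+'12.png')
pickle.dump(P,open('p12.pkl','wb'))
i=cv2.imread('pics/scene12.png')[90:290,260:440];cv2.imwrite('pics/s12c.png',cv2.resize(i,None,fx=3,fy=3,interpolation=cv2.INTER_CUBIC))
i=cv2.imread('pics/top12.png')[130:300,220:400];cv2.imwrite('pics/t12c.png',cv2.resize(i,None,fx=3.5,fy=3.5,interpolation=cv2.INTER_CUBIC))
"
```

```text
tgt [0.54317565 0.17418962 0.196     ]
sg 1 turn [-0.007  0.01  -0.001] shift [4.85 0.38 2.76]
sg -1 turn [ 3.135e+00 -1.000e-03 -1.600e-02] shift [4.85 0.38 2.76]
now [0.5434 0.1705 0.2518] x [-0.469 -0.119 -0.875] y [-0.241  0.97  -0.003] j [ 0.19  0.73  0.96 -0.03  1.95 -1.63] F [-0.17 -0.48 -2.36] t 11.42
```

View pics/s12c.png

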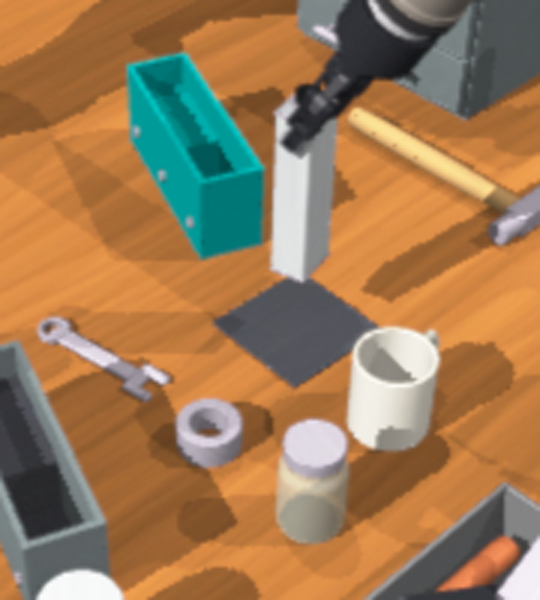

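View pics/t12c.png

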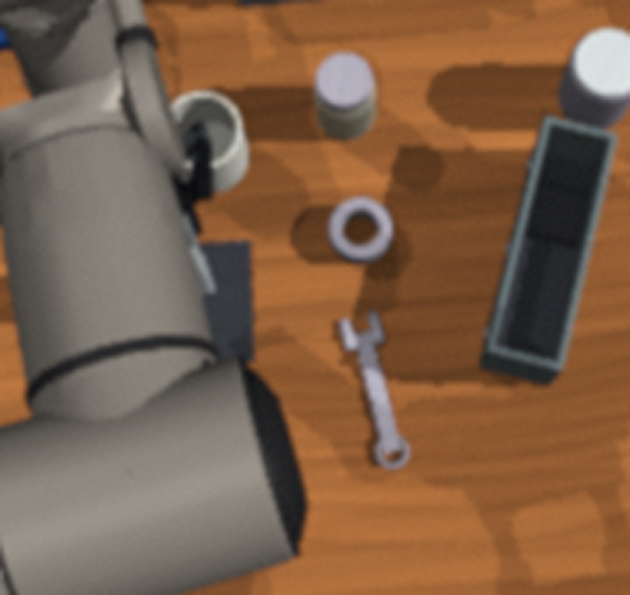

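View pics/wrist12.png

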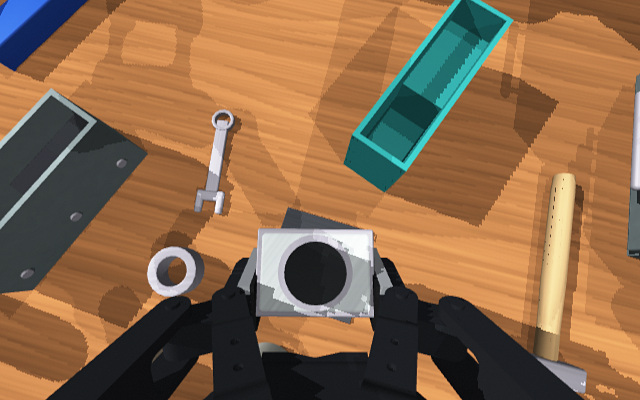

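```bash
cat > ov.py <<'E'
from h import *
import pickle
P=pickle.load(open('p12.pkl','rb'));s=P['scene']
st=arm.state();M=R.from_quat(st['ee_rot']).as_matrix()
im=cv2.cvtColor(s["color"],cv2.COLOR_RGB2BGR)[110:200,330:390]
f=6.5;im=cv2.resize(im,None,fx=f,fy=f,interpolation=cv2.INTER_CUBIC);im0=im.copy()
# tin in tool: angle between tool x and -tz = 29.5deg
a=np.deg2rad(29.5);tz=R.from_rotvec(M[:,1]*0).apply(-M[:,0])
for sg in(1,):
    tzz=-(np.cos(a)*M[:,0]-np.sin(a)*M[:,2]); t2=-(np.cos(a)*M[:,0]+np.sin(a)*M[:,2])
    print("tz cand",tzz.round(3),t2.round(3))
    tz=tzz if tzz[2]>t2[2] else t2
ty=M[:,1];tx=np.cross(ty,tz)
TCP=st['eef_pos'];foot=TCP-tx*.004-tz*.162;print("foot",foot,"tilt deg",np.rad2deg(np.arccos(tz[2])))
C={}
for i,z in enumerate((0,.18)):
    for x in(-1,1):
        for y in(-1,1): C[x,y,i]=(proj(s,foot+tx*.018*x+ty*.025*y+tz*z)-np.array([330,110])+.5)*f-.5
for k in C:
    for l in C:
        if k<l and sum(u!=v for u,v in zip(k,l))==1: cv2.line(im,tuple(C[k].round().astype(int).tolist()),tuple(C[l].round().astype(int).tolist()),(0,0,255),1)
cv2.imwrite('pics/ov.png',np.hstack([im0,im]))
E
python3 ov.py
```

```text
tz cand [0.826 0.207 0.524] [-0.01  0.    1.  ]
foot [0.54110619 0.16987645 0.08954683] tilt deg 0.5938634444622835
```

View pics/ov.png

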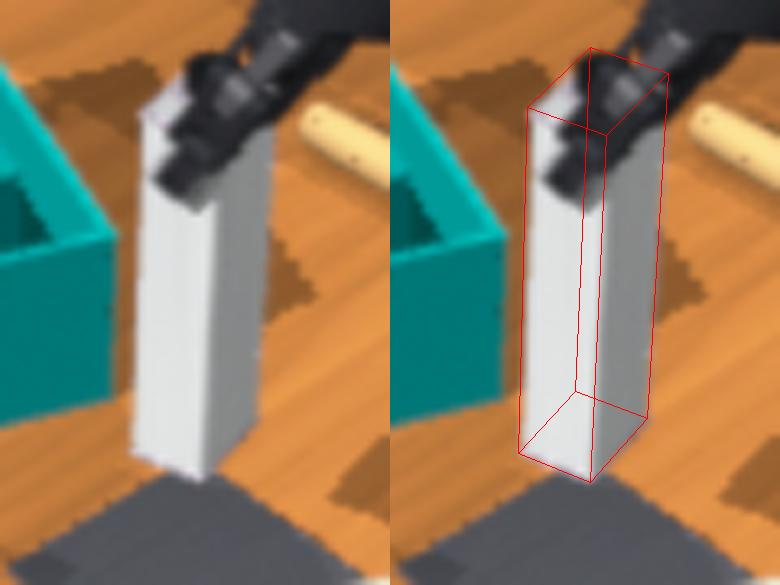

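>>> {"op": "carry_out", "data": {"targets": [[0,0.01,0,1,0.3,0.6,255],[0,0.01,0,2,0.3,1.2,255],[0,0.01,0,3,0.3,1.8,255],[0,0.01,0,4,0.3,2.3,255],[0,0.01,0,5,0.3,2.8,255],[0,0.01,0,5.3,0.3,2.9,255],[0,0.01,0,5.3,0.3,2.9,255],[0,0.01,0,5.3,0.3,2.9,255],[0,0.01,0,5.3,0.3,2.9,255]]}}

```text
t: 12.32
eef_pos: [0.5424, 0.1738, 0.1908]
ee_rot: [-0.106, 0.857, 0.06, 0.5]
ft_force: [-0.1, 1.0, -3.0]
finger_gap: 0.049
```

```bash
python3 place.py .006; python3 ov.py
```

```text
tgt [0.54317565 0.17418962 0.172     ]
sg 1 turn [-0.006 -0.001 -0.   ] shift [1.59 0.02 1.  ]
sg -1 turn [ 3.136e+00 -1.000e-03  1.000e-03] shift [1.59 0.02 1.  ]
now [0.5424 0.1738 0.1908] x [-0.478 -0.122 -0.87 ] y [-0.242  0.97  -0.003] j [ 0.19  0.77  1.04 -0.03  1.84 -1.62] F [-0.08  1.01 -2.99] t 12.32
tz cand [0.832 0.209 0.514] [0.    0.003 1.   ]
foot [0.5385144  0.17244205 0.02877574] tilt deg 0.14866656097165867
```

>>> {"op": "carry_out", "data": {"targets": [[0,0,0,0.4,0,0.25,255],[0,0,0,0.8,0,0.5,255],[0,0,0,1.2,0,0.75,255],[0,0,0,1.5,0,0.9,255],[0,0,0,1.5,0,0.9,255],[0,0,0,1.5,0,0.9,255]]}}

```text
t: 12.82
eef_pos: [0.5424, 0.1738, 0.1723]
ee_rot: [-0.106, 0.858, 0.06, 0.499]
ft_force: [-0.2, -0.7, -2.8]
finger_gap: 0.0491
```

```bash
python3 place.py .0; python3 ov.py
```

```text
tgt [0.54317565 0.17418962 0.166     ]
sg 1 turn [-0.006 -0.003 -0.   ] shift [0.51 0.02 0.39]
sg -1 turn [ 3.136e+00 -1.000e-03  4.000e-03] shift [0.51 0.02 0.39]
now [0.5424 0.1738 0.1723] x [-0.48  -0.122 -0.869] y [-0.242  0.97  -0.002] j [ 0.19  0.79  1.06 -0.03  1.8  -1.62] F [-0.25 -0.69 -2.85] t 12.82
tz cand [0.833 0.209 0.513] [0.002 0.003 1.   ]
foot [0.53815032 0.17235422 0.0103454 ] tilt deg 0.207867723675301
```

Foot is about 6 mm above the plate by estimate; lowering by about 1 mm per row in short calls.

>>> {"op": "carry_out", "data": {"targets": [[0,0,0,0.08,0,0.05,255],[0,0,0,0.16,0,0.1,255],[0,0,0,0.24,0,0.15,255],[0,0,0,0.3,0,0.2,255],[0,0,0,0.3,0,0.2,255]]}}

```text
t: 13.23
eef_pos: [0.5427, 0.1739, 0.1689]
ee_rot: [-0.106, 0.858, 0.06, 0.499]
ft_force: [0.1, 0.2, -3.0]
finger_gap: 0.0489
```

>>> {"op": "carry_out", "data": {"targets": [[0,0,0,0.05,0,0.03,255],[0,0,0,0.1,0,0.06,255],[0,0,0,0.1,0,0.06,255],[0,0,0,0.1,0,0.06,255]]}}

```text
t: 13.57
eef_pos: [0.5428, 0.1739, 0.1679]
ee_rot: [-0.106, 0.858, 0.06, 0.499]
ft_force: [0.5, -0.2, -3.3]
finger_gap: 0.049
```

>>> {"op": "carry_out", "data": {"targets": [[0,0,0,0.05,0,0.03,255],[0,0,0,0.1,0,0.06,255],[0,0,0,0.1,0,0.06,255],[0,0,0,0.1,0,0.06,255]]}}

```text
t: 13.9
eef_pos: [0.5428, 0.1739, 0.1667]
ee_rot: [-0.106, 0.858, 0.06, 0.499]
ft_force: [0.2, -0.3, -2.4]
finger_gap: 0.0494
```

>>> {"op": "carry_out", "data": {"targets": [[0,0,0,0.05,0,0.03,255],[0,0,0,0.1,0,0.06,255],[0,0,0,0.1,0,0.06,255],[0,0,0,0.1,0,0.06,255]]}}

```text
t: 14.23
eef_pos: [0.5429, 0.1739, 0.1666]
ee_rot: [-0.106, 0.858, 0.06, 0.5]
ft_force: [-0.8, -1.0, 5.6]
finger_gap: 0.0489
```

>>> {"op": "carry_out", "data": {"targets": [[0,0,0,0,0,0,100],[0,0,0,0,0,0,60],[0,0,0,0,0,0,0],[0,0,0,0,0,0,0],[0,0,0,0,0,0,0],[0,0,0,0,0,0,0],[0,0,0,0,0,0,0]]}}

```text
t: 14.82
eef_pos: [0.5428, 0.1739, 0.1655]
ee_rot: [-0.106, 0.858, 0.06, 0.499]
ft_force: [-0.2, -0.8, -0.7]
finger_gap: 0.0856
```

```bash
python3 -c "
from h import *
s=arm.snapshot('wrist');save(s,'w13.png');s=arm.snapshot('scene');save(s,'s13.png')
i=cv2.imread('pics/s13.png')[90:290,260:440];cv2.imwrite('pics/s13c.png',cv2.resize(i,None,fx=3,fy=3,interpolation=cv2.INTER_CUBIC))
print(arm.state()['finger_gap'],arm.state()['ft_force'])"
```

```text
0.08524677099289246 [ 0.59204799 -0.08440096 -0.32429955]
```

View pics/w13.png

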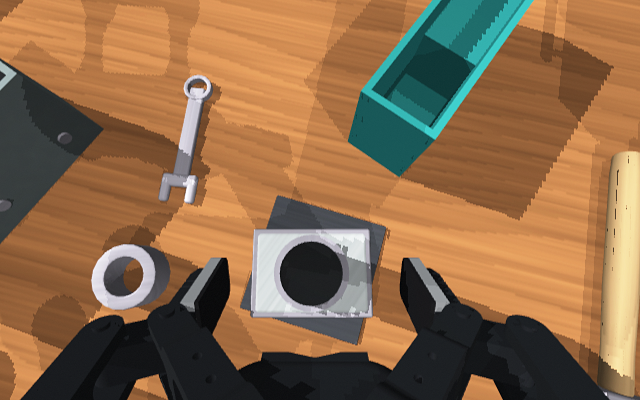

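View pics/s13c.png

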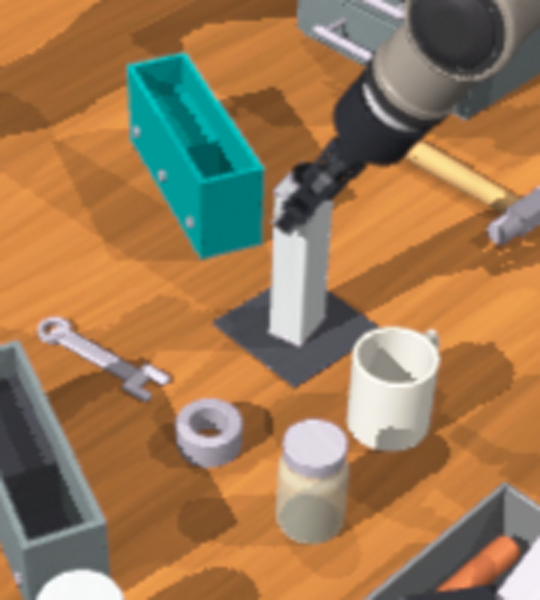

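The tin stands free in the middle of the plate, fingers clear on both sides at (225,285) and (405,285). Backing off along the tool axis.

>>> {"op": "carry_out", "data": {"targets": [[0,0,0,-1,0,0,0],[0,0,0,-3,0,0,0],[0,0,0,-5,0,0,0],[0,0,0,-7.5,0,0,0],[0,0,0,-10,0,0,0],[0,0,0,-12,0,0,0],[0,0,0,-12,0,0,0],[0,0,0,-12,0,0,0],[0,0,0,-12,0,0,0]]}}

```text
t: 15.67
eef_pos: [0.5998, 0.1885, 0.2686]
ee_rot: [-0.106, 0.858, 0.06, 0.498]
ft_force: [0.1, 0.0, -0.4]
finger_gap: 0.0854
```

```bash
python3 -c "
from h import *
s=arm.snapshot('wrist');save(s,'w14.png');s=arm.snapshot('scene');save(s,'s14.png')
i=cv2.imread('pics/s14.png')[90:290,260:440];i=cv2.resize(i,None,fx=3,fy=3,interpolation=cv2.INTER_CUBIC)
ex=np.array([np.cos(.25),np.sin(.25),0]);ey=np.array([-np.sin(.25),np.cos(.25),0])
for z in (.004,.184):
  q=[(proj(s,np.array([.5385,.1725,z])+ex*.018*a+ey*.025*b)-[260,90])*3 for a,b in((1,1),(1,-1),(-1,-1),(-1,1))]
  cv2.polylines(i,[np.int32(np.round(q))],True,(0,0,255),1)
cv2.imwrite('pics/s14c.png',i)
print(arm.state()['eef_pos'],arm.state()['ft_force'])"
```

```text
[0.59959803 0.18839346 0.26859715] [-0.71753625  0.07958868  0.23937569]
```

View pics/s14c.png

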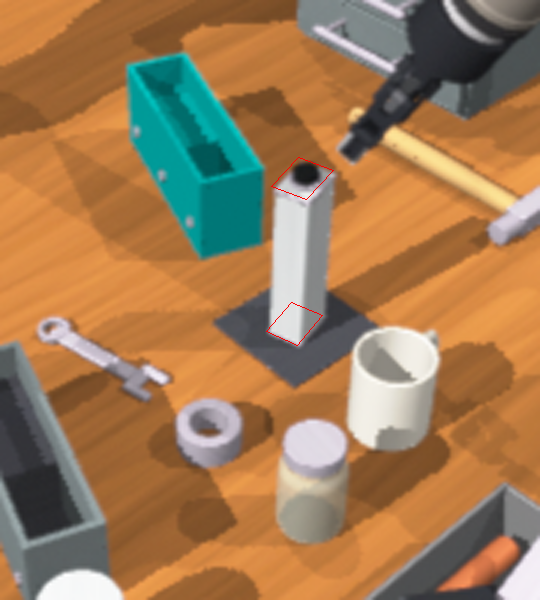

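View pics/w14.png

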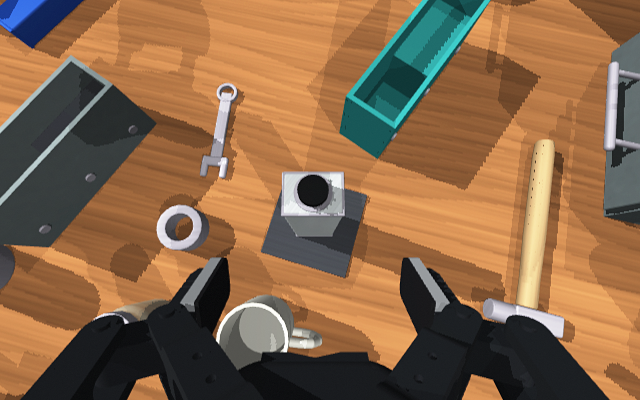

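The tin stands upright on the plate with the cap up; the projected upright model matches it within a pixel or two, and the gripper is clear. Handing in.

```bash
python3 -c "
from workcell import arm
print(arm.close_job())"
```

```text
the job is handed in; nothing more can be done
None
```

I pressed the tin's foot down into the well, lifted the tin out by its head end and set it upright, cap up, on the drip plate. I let go and handed the job in at about 15.8 s. No verdict is reported.

- **Leaning:** the tin stayed leaning on its own at about 42.5° from level with the gripper clear. It had no contact for more than 2 s.
- **Final pose:** the foot is within about 2 mm of the plate's measured centre, and an upright model drawn into the last scene picture matches the tin to a pixel or two.
- **Forces:** the force at set-down was about 9 N. The press peaked near 15 N.
- **Bystanders:** in the last scene and wrist views the wrench, collar, jar, mug and hammer look unmoved. I judged that by eye and did not measure it; the can and brush show only partly or not at all in those views.

- **Approach angle:** the first approach angle for the grasp, 48° below level, was out of reach because it ran into a joint limit. I gripped at 72° instead.
- **Rack position:** the first fit from the fixed cameras was 2–3 mm off the wrist view, so I corrected for it before pressing.

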